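# Put the spares pack away and hang the bin on the rail

### The job

Clear the bench: lay the cardboard spares pack in the open drawer and slide the drawer fully shut. Then hang the red bin at the free place of the rail, in front of the yellow plate: hook its lip over the rail with the front of the bin tipped clearly up, swing it down to hang flat like its blue neighbours, centred on the plate, and let go. Leave the other things on the bench and the hung blue bins where they are.

Things in the scene. Friction and masses are not known exactly. Their poses are not given: they have to be found in the camera images.
- bin_center (a point): Centre of the loose red hook-on bin, 40 mm above its underside. Open-topped plastic box 110 mm front to back, 84 mm wide, 80 mm high, walls 4 mm, about 0.3 kg, standing on the bench at the start. Its own axes: x from the front of the bin to its back, y across, z up. A hook lip runs along the top of its back, a black grip web stands up in its middle.
- bin_grip (a point): On the red bin's grip web, 104 mm above the underside (64 mm above bin_center). The web is upright, 64 mm long front to back, 14 mm thick across, and rises from the floor to 122 mm above the underside, 42 mm above the rim. Fingers close on it across the bin (its y) and may lean fore and aft. Axes as the bin.
- bin_lip_tip (a point): Middle of the lower edge of the red bin's lip flange: 66 mm behind the bin's middle, 56 mm above its underside. The lip is 84 mm wide: a strip 4 mm thick runs 13 mm back from the top of the back wall, and a flange 4 mm thick hangs from its rear end. The slot between wall and flange is 9 mm wide, open below; its ceiling is 76 mm above the underside. Axes as the bin.
- bin_front (a point): Middle of the red bin's front face, 40 mm above its underside. Axes as the bin.
- place_rail (a point): Free place: point on the rail's top edge, at its front face, marked by an upright yellow plate (70 x 45 mm, 6 mm thick, standing 30 mm behind the rail, its top 45 mm above the rail). x points away from the robot, square through the rail; y along the rail; z up. Rail: upright steel strip 5 mm thick, 22 mm high, top 180 mm above the bench. Places are 105 mm apart; blue bins fill two; which is free varies.
- place_rest (a point): Where a hung bin's back rests: front of the dark rest bar (16 mm high) 64 mm below place_rail and 4 mm nearer the robot; same axes. A flat-hung bin has its back on it, its middle 59 mm before place_rail, its underside 76 mm below and its lip tip 7 mm behind and 20 mm below place_rail. Behind the rail are 25 mm of free space, then a grey tie bar, its top level with the rail.
- pack_center (a point): Centre of the cardboard spares pack, a closed box 80 (its x) x 50 (its y) x 36 mm high, 0.15 kg, lying on the bench.
- drawer (a joint): How far the drawer of the low blue cabinet is open, m: 0 shut, at most 0.15. It slides with about 1.5 N and stays where it is left. Cabinet: 92 mm high, 220 mm deep, 190 mm wide.
- drawer_floor (a point): Middle of the drawer's inner floor, 16 mm above the bench; moves with the drawer. x points into the cabinet (closing), y across, z up. Inside: 188 (x) x 154 (y) mm, walls 44 mm high; the front wall's inner face lies at x = -94 mm, the front panel's top 70 mm above the floor. The cabinet's front edge lies at x = opening - 110 mm; its top covers all beyond that.
- drawer_handle (a point): Middle of the drawer's bar handle: level steel bar 100 mm long (along y), 35 mm before the front panel, 55 mm above the bench, at x = -147 mm from drawer_floor; moves with the drawer, same axes.
- hung_a_center (a point): Bystander: centre of a blue bin hung on the rail, same shape, axes and point as bin_center.
- hung_b_center (a point): Bystander: centre of the other blue bin hung on the rail, same shape, axes and point as bin_center.
- spray_mid (a point): Bystander: blue spray can, 52 mm across, 150 mm high, upright; its centre.
- tape_mid (a point): Bystander: orange roll of tape lying flat, 80 mm across, 25 mm high; its centre.
- driver_mid (a point): Bystander: yellow screwdriver 180 mm long lying along its x; its middle.
- bracket_mid (a point): Bystander: aluminium angle bracket 120 mm long (x), 40 mm wide, its upright leg 44 mm high along its +y edge; centre of its foot.
- tray_mid (a point): Bystander: open red tray 120 (x) x 170 (y) x 50 mm high, with no hook lip and no grip; centre of its floor.

How it is judged:
On the way, in this order (a step that is already met when the one before it is completed fails the run):
1. the pack lies in the drawer (x of pack_center in the frame of drawer_floor between -0.1 and 0.1 m and y of pack_center in the frame of drawer_floor between -0.08 and 0.08 m and z of pack_center in the frame of drawer_floor between 0 and 0.035 m and linear speed of pack below 0.05 m/s and angle between pack_center's own z axis and vertical below 0.15 rad), for 0.2 s.
2. the drawer is shut with the pack in it (x of pack_center in the frame of drawer_floor between -0.1 and 0.1 m and y of pack_center in the frame of drawer_floor between -0.08 and 0.08 m and z of pack_center in the frame of drawer_floor between 0 and 0.035 m and value of joint drawer below 0.006 m), for 0.2 s.
3. the bin's lip is over the rail at the free place while its front is still tipped up by at least about 11 degrees (x of bin_lip_tip in the frame of place_rail between 0.003 and 0.03 m and y of bin_lip_tip in the frame of place_rail between -0.015 and 0.015 m and z of bin_lip_tip in the frame of place_rail between -0.03 and -0.004 m and angle between bin_center's own z axis and vertical between 0.2 and 1 rad and z of bin_front in the frame of place_rail above -0.033 m and angle between the y axis of bin_center and the y axis of place_rail, either way round below 0.15 rad), for 0.1 s.
At the end, for the whole second after the job is handed in: The pack lies in the shut drawer (open by less than 6 mm); the red bin hangs at rest on the rail, lip fully down over it (within 4 mm), within 12 mm of the middle of the free place, level and square within 4 degrees (all of step 2 and x of bin_lip_tip in the frame of place_rail between 0.003 and 0.012 m and y of bin_lip_tip in the frame of place_rail between -0.012 and 0.012 m and z of bin_lip_tip in the frame of place_rail between -0.023 and -0.016 m and angle between bin_center's own z axis and vertical below 0.07 rad and angle between the y axis of bin_center and the y axis of place_rail, either way round below 0.07 rad and linear speed of each of bin, pack below 0.02 m/s and angular speed of bin below 0.1 rad/s); the robot touches nothing.
It fails at once if a hung blue bin is moved by more than 25 mm (distance of any of hung_a_center, hung_b_center from where it was at the start of the episode above 0.025 m).
It fails at once if another thing on the bench (spray can, tape, screwdriver, bracket, tray) is moved by more than 25 mm (distance of any of spray_mid, tape_mid, driver_mid, bracket_mid, tray_mid from where it was at the start of the episode above 0.025 m).
It also fails if it takes over 72 s, if anything falls off the work surface, if the arm or the gripper's body presses on something with over 40 N, if the wrist force passes 120 N, or if a joint passes its speed limit or range.

### The arm

A 7-joint arm with a two-finger parallel gripper is mounted at the origin on the work surface. World frame = base frame: x ahead of the robot, y to its left, z up, the work surface at z = 0. Lengths are in m, angles in rad, forces in N, time in s.
With the tool pointing down it reaches from about 0.425 to 0.875 m from the base axis. Payload 4.7 kg.
Tool frame: the origin (TCP) lies at the very end of the fingers, on their centre line; the grasp point (between the pads) lies 19 mm behind it; z points along the fingers, y is the line along which they close (so a half turn about z gives the same grasp; the last joint's range is limited). The gripper opens to 87 mm and grips with 3 to 60 N. Pads are 19 mm wide; open, the fingers measure 117 mm over their backs; the gripper's body (75 mm by 190 mm) begins 51 mm behind the grasp point.
Start: joints at [-1.21, 0.321, -0.07, 1.45, 0.023, 1.371, -0.057], TCP at [0.221, 0.611, 0.223] pointing down, gripper open.
Joint ranges: [-2.86, 2.86], [-0.3, 2.09], [-1.38, 1.24], [0.06, 2.45], [-1.56, 4.7], [0.09, 2.05], [-2.69, 2.69]. Speed limits (rad/s): [2.57, 2.57, 3.14, 3.14, 3.14, 3.14, 3.14].

### API

Orientations are given as a rotation vector (axis times angle).
In Python, from bench import get_state, get_image, get_calibration, close_job gives the robot as it stands.
- The arm moves only by the shell command python3 -m crank 'ROWS' [FORCE]. ROWS is JSON, a list of rows, each a list of 5 numbers: the opening, from 0 (shut) to 1 (fully open), then the shift along the world's x, y, z in units of 0.2 m (1.0 is 0.2 m), then the turn about the world's z in units of 2 pi rad (1.0 is 2 pi rad). A call has 1 to 5 rows; each row is the pose to reach, as a shift and turn from the pose commanded when the call began, turning the shorter way round; what a row does not reach only later rows make up. A row lasts 1/8 s, in which the tool goes at most 62.5 mm and 10.7 degrees, less where a joint would pass 70% of its speed; a pose out of reach is approached as far as the arm can. A call with a number of a shift or a turn outside -1 to 1 is refused whole. A call with a gripper value outside its range is refused whole. The fingers move at their own pace and stop on an object; FORCE is the grip in N (left out, the last holds). Time passes only in rows, so rows that repeat a pose let the fingers close. It gives the time, the measured TCP pose, the force, the opening and the grip force at its end, in the units of the state.
- get_state(): the state, without advancing time (a new reading comes with each control period).
- get_image(name): name is "scene" or "top" or "wrist"; returns the picture (420x560x3 uint8, red, green, blue); there is no depth.
- get_calibration(name): a dict with "fovy" (degrees; the focal length in pixels is half the picture's height over the tangent of half this angle, whatever the lens; pixels are square), "cx", "cy" (the principal point, pixels), "R" (3x3) and "t" (3): a world point X has camera coordinates R X + t. Camera axes: x right, y down, z forward; pixel columns grow to the right and rows downward; lengths in m; the calibration is good to about 2 mm. The wrist camera is an equidistant fisheye: a pixel r from the principal point sees the ray r / f radians off the axis. A picture is of the moment at which its call begins: read the wrist's pose just before it. get_calibration takes no time and is no camera call; for the wrist camera it gives the pose at the moment of the call.
- close_job(): hands the job in; it is judged then, once.
The state is a dict: "time": time; "joint_positions": joint angles; "qd": joint speeds; "joint_torque": joint torques, N m; "position": TCP position; "tool_rot": TCP orientation; "ft_force": force on the tool from outside, world axes, zero at the start; "torque": the same for the moment, N m; "grip_width": opening from 0.0 (shut) to 1.0 (fully open); "grip_force": force on a finger pad.
Only numpy, scipy, OpenCV 4.12 (cv2) and the standard library are available. Lean on these libraries where they do the work, as an engineer would, in place of code of your own. Each camera call takes 0.05 s, during which the arm holds its last target. There are 200 camera calls.

## Working session

There is one attempt and no reset: what is moved stays moved. The work goes in short steps, Python scripts to look and compute and a shell command to move; the robot and the scene stay as the last step left them, time stands still between calls to the robot, and variables do not carry over. Pictures are saved under pics/ and viewed, at most 10 in all, crops included, and the job is handed in when it is done.

```bash
mkdir -p pics; ls
python3 - <<'E'
from bench import *
import cv2,numpy as np
s=get_state();print(s)
for n in("scene","top"):
    im=get_image(n);c=get_calibration(n);print(n,c)
    cv2.imwrite(f"pics/{n}0.png",cv2.resize(im[:,:,::-1],(800,600),interpolation=cv2.INTER_CUBIC))
E
```

```text
pics
{'time': 0.0, 'joint_positions': array([-1.20988086,  0.32185674, -0.07008355,  1.45170815,  0.02258505,
        1.37082465, -0.05689869]), 'qd': array([-1.15137573e-03,  4.91892843e-04, -1.38295987e-03,  9.25818050e-05,
       -1.39486970e-03,  1.81780633e-04, -1.00128104e-03]), 'joint_torque': array([-4.91301557e-05, -4.91282845e+01, -4.03854540e-01, -3.12531137e+01,
       -6.38217176e-02,  4.36741335e-02,  1.70588742e-04]), 'position': array([0.22078395, 0.61073588, 0.22142298]), 'tool_rot': array([-0.54196095, -3.09422611,  0.00313033]), 'ft_force': array([-0.10550508,  0.72713739, -0.06691624]), 'torque': array([ 0.01682742, -0.03539346,  0.01391355]), 'grip_force': 0.0, 'grip_width': 1.0012648807743494}
scene {'fovy': 50.29106303754429, 'cx': 274.46295040091564, 'cy': 209.20167396323896, 'R': array([[-0.72053246,  0.69322961, -0.01629959],
       [ 0.3853706 ,  0.3807854 , -0.84053077],
       [-0.57647418, -0.61191109, -0.54151856]]), 't': array([ 0.39547936, -0.07504969,  1.63127602])}
top {'fovy': 53.582926893026425, 'cx': 276.8290823021342, 'cy': 216.10824471857802, 'R': array([[ 7.23184378e-04, -9.99852580e-01, -1.71550073e-02],
       [-9.89637633e-01,  1.74762837e-03, -1.43576809e-01],
       [ 1.43585624e-01,  1.70810733e-02, -9.89490478e-01]]), 't': array([-0.02095457,  0.55717426,  1.04576266])}
```

View pics/top0.png

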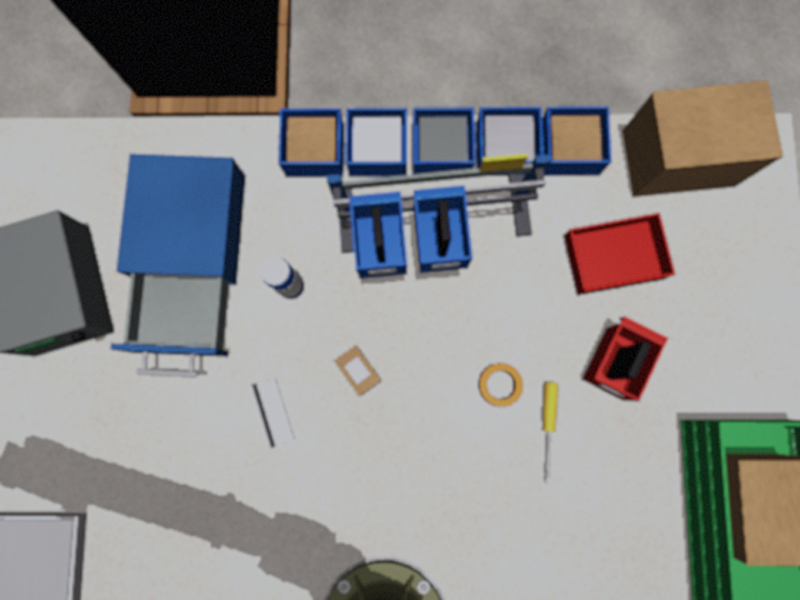

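View pics/scene0.png

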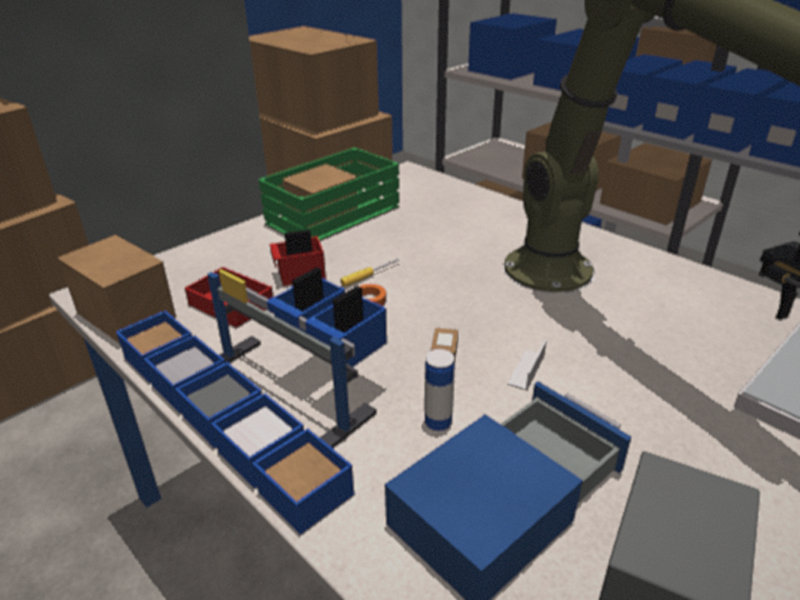

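```bash
cat > h.py <<'E'
from bench import *
import numpy as np,cv2
def ray(n,u,v,z):
    c=get_calibration(n);f=210/np.tan(np.radians(c["fovy"]/2))
    R=np.array(c["R"]);t=np.array(c["t"]);o=-R.T@t
    d=R.T@np.array([(u-c["cx"])/f,(v-c["cy"])/f,1]);return o+d*(z-o[2])/d[2]
def proj(n,X):
    c=get_calibration(n);f=210/np.tan(np.radians(c["fovy"]/2))
    p=np.array(c["R"])@np.array(X)+c["t"];return np.round([c["cx"]+f*p[0]/p[2],c["cy"]+f*p[1]/p[2]],1)
def tile(im,u,v,w=100,h=75,k=4):
    a=cv2.resize(im[v:v+h,u:u+w,::-1],(w*k,h*k),interpolation=cv2.INTER_CUBIC)
    for i in range(0,w,10):
        cv2.line(a,(i*k,0),(i*k,6 if i%50 else 14),(0,255,255),1)
        if i%20==0:cv2.putText(a,str(u+i),(i*k,24),0,.35,(0,255,255))
    for i in range(0,h,10):
        cv2.line(a,(0,i*k),(6,i*k),(0,255,255),1);cv2.putText(a,str(v+i),(8,i*k+4),0,.35,(0,255,255))
    return a
E
python3 - <<'E'
from h import *
im=get_image("top")
T=[tile(im,200,222),tile(im,390,210),tile(im,300,95),tile(im,70,190)]
cv2.imwrite("pics/t1.png",np.vstack([np.hstack(T[:2]),np.hstack(T[2:])]))
print(proj("scene",[.22,.61,.22]),proj("top",[.22,.61,.22]))
E
```

```text
[564.6 234.4] [-26.4 363.8]
```

View pics/t1.png

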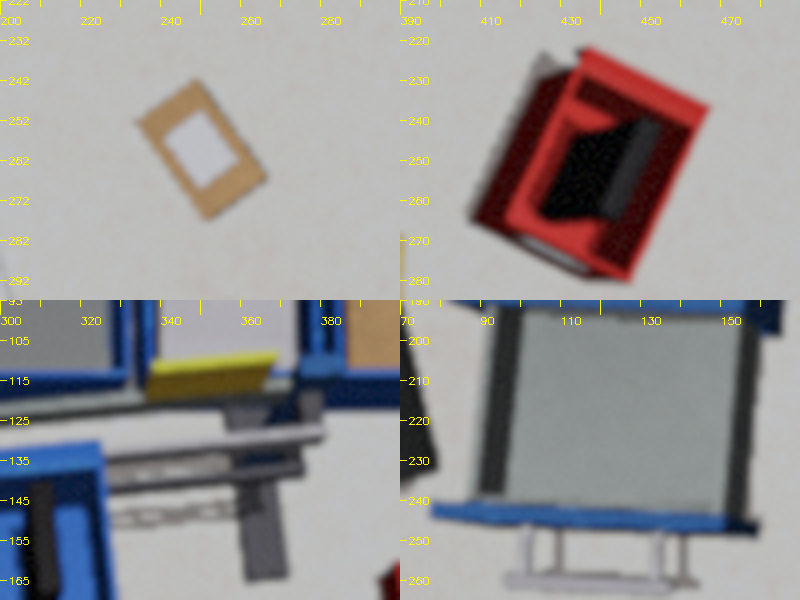

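Run:
```python
from h import *
np.set_printoptions(precision=4,suppress=True)
r=lambda x,y,z:ray("top",x,y,z)
def tl(k,x,y):
    o=[(200,222,0,0),(390,210,400,0),(300,95,0,300),(70,190,400,300)][k]
    return o[0]+(x-o[2])/4-.4,o[1]+(y-o[3])/4-.4
def P(k,x,y,z):return r(*tl(k,x,y),z)
print("cam",r(0,0,1.2)*0, -np.array(get_calibration("top")["R"]).T@get_calibration("top")["t"])
def rect(n,k,pts,z):
    p=np.array([P(k,x,y,z) for x,y in pts]);print(n,p[:,:2].tolist(),"ctr",p.mean(0),"sides",[round(float(np.linalg.norm(p[i]-p[i-1])),4) for i in range(len(p))]);return p
p=rect("pack",0,[(197,80),(137,122),(208,220),(267,180)],.036)
d=p[2]-p[1]+p[3]-p[0];print("pack yaw",np.arctan2(d[1],d[0]))
p=rect("bin",1,[(585,48),(708,107),(630,282),(505,222)],.08)
d=p[0]+p[1]-p[2]-p[3];a=np.arctan2(d[1],d[0]);print("bin yaw",a,"center",p.mean(0)[:2]-.0065*np.array([np.cos(a),np.sin(a)]))
print("web top ends",P(1,650,119,.122),P(1,611,219,.122))
a=P(2,152,365,.225);b=P(2,277,355,.225);print("plate top rear?",a,b,(a+b)/2,np.arctan2(-(a-b)[0],(a-b)[1]))
for y in(428,433,440,448,452):print("rail",y,P(2,210,y,.18))
print("rail line",P(2,105,447,.18),P(2,325,437,.18))
print("tie",P(2,20,400,.18),P(2,150,390,.18))
print("handle",P(3,505,580,.055),P(3,655,580,.055))
print("panel",P(3,432,510,.086),P(3,757,528,.086))
print("inner side walls bottom",P(3,508,490,.016),P(3,725,510,.016))
```

```text
cam [ 0. -0.  0.] [ 0.4013 -0.0398  1.1144]
pack [[0.4908909513458343, 0.051550183323990806], [0.46365228597294444, 0.09020780516329854], [0.4008269089136693, 0.04353968236427046], [0.4263495960033302, 0.005734697063656938]] ctr [0.4454 0.0478 0.036 ] sides [0.0791, 0.0473, 0.0783, 0.0456]
pack yaw -2.5135503290815566
bin [[0.5368323252162216, -0.41834093799143746], [0.4998775322051948, -0.492023652176095], [0.39273572289080066, -0.43787967761992186], [0.4291052066101653, -0.3637045149181668]] ctr [ 0.4646 -0.428   0.08  ] sides [0.1208, 0.0824, 0.12, 0.0826]
bin yaw -0.4686462230705412 center [ 0.4588 -0.4251]
web top ends [ 0.4888 -0.439   0.122 ] [ 0.4297 -0.4127  0.122 ]
plate top rear? [ 0.7681 -0.1603  0.225 ] [ 0.7735 -0.2301  0.225 ] [ 0.7708 -0.1952  0.225 ] 0.07746095341322863
rail 428 [ 0.7478 -0.1994  0.18  ]
rail 433 [ 0.7448 -0.1993  0.18  ]
rail 440 [ 0.7405 -0.1992  0.18  ]
rail 448 [ 0.7357 -0.1991  0.18  ]
rail 452 [ 0.7333 -0.199   0.18  ]
rail line [ 0.7366 -0.138   0.18  ] [ 0.742  -0.2661  0.18  ]
tie [ 0.7656 -0.0887  0.18  ] [ 0.7713 -0.1649  0.18  ]
handle [0.4435 0.4409 0.055 ] [0.4435 0.3445 0.055 ]
panel [0.4858 0.4755 0.086 ] [0.4744 0.2711 0.086 ]
inner side walls bottom [0.5049 0.4604 0.016 ] [0.4914 0.3142 0.016 ]
```

```bash
python3 -m crank '[[1,0.374,-0.938,0,0.052],[1,0.374,-0.938,0,0.052],[1,0.374,-0.938,0,0.052],[1,0.374,-0.938,0,0.052]]' 25
python3 -m crank '[[1,0.374,-0.938,0,0.052],[1,0.374,-0.938,0,0.052],[1,0.374,-0.938,0,0.052],[1,0.374,-0.938,0,0.052]]'
python3 -m crank '[[1,0.374,-0.938,-0.2,0.051],[1,0.374,-0.938,-0.2,0.051],[1,0.374,-0.938,-0.2,0.051],[1,0.374,-0.938,-0.2,0.051],[1,0.374,-0.938,-0.2,0.051]]'
python3 - <<'E'
from h import *
s=get_state();print(s["position"],s["tool_rot"],s["joint_positions"])
im=get_image("wrist");cv2.imwrite("pics/w1.png",im[:,:,::-1])
E
```

```text
time: 0.65
position: [0.2983, 0.4195, 0.2226]
tool_rot: [0.042, 3.14, -0.002]
ft_force: [-0.5, 0.9, 0.2]
grip_width: 1.0
grip_force: 0.0
time: 1.15
position: [0.3719, 0.2331, 0.2228]
tool_rot: [-0.472, 3.105, 0.0]
ft_force: [-1.0, 0.5, -1.0]
grip_width: 0.997
grip_force: 0.0
time: 1.78
position: [0.4458, 0.0478, 0.1823]
tool_rot: [0.965, -2.989, -0.0]
ft_force: [-0.7, 0.6, 0.3]
grip_width: 1.001
grip_force: 0.0
[0.44575544 0.0478063  0.18225183] [ 9.64558180e-01 -2.98920835e+00 -3.96631784e-07] [-0.64878047 -0.11085979  0.45568642  1.99404002  0.05143325  1.24818902
  1.98318887]
```

View pics/w1.png

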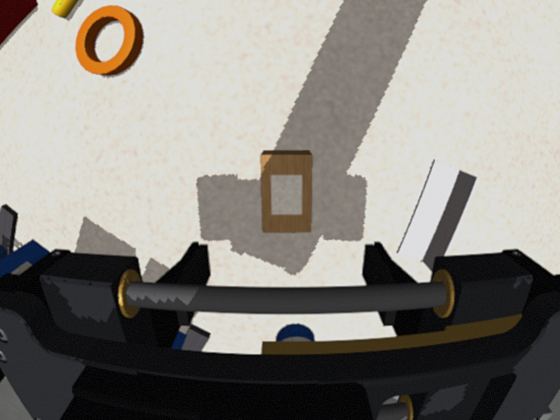

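```bash
python3 -m crank '[[1,0,0,-0.3,0],[1,0,0,-0.6,0],[1,0,0,-0.85,0],[1,0,0,-0.85,0],[0,0,0,-0.85,0]]' 25
python3 -m crank '[[0,0,0,0,0],[0,0,0,0,0],[0,0,0,0.3,0],[0,0,0,0.7,0],[0,0,0,0.98,0]]'
python3 - <<'E'
from h import *
np.set_printoptions(precision=4,suppress=True)
im=get_image("top")
T=[tile(im,70,95,100,75),tile(im,70,190),tile(im,220,105),tile(im,310,95)]
cv2.imwrite("pics/t2.png",np.vstack([np.hstack(T[:2]),np.hstack(T[2:])]))
E
```

```text
time: 2.45
position: [0.4467, 0.0501, 0.0142]
tool_rot: [-0.971, 2.985, 0.0]
ft_force: [0.4, -0.0, 0.7]
grip_width: 0.949
grip_force: 0.0
time: 3.08
position: [0.4453, 0.0483, 0.2005]
tool_rot: [-0.968, 2.987, 0.001]
ft_force: [0.2, 1.5, -0.2]
grip_width: 0.403
grip_force: 0.0
```

View pics/t2.png

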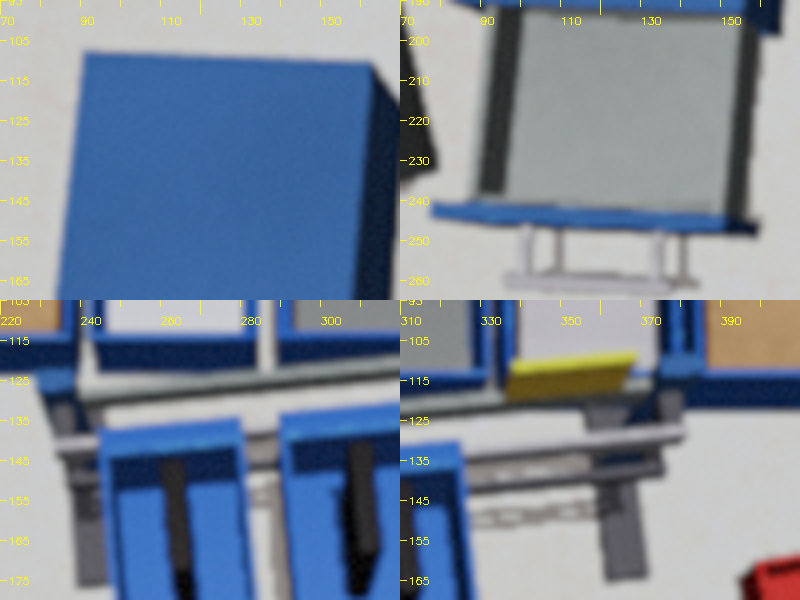

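```bash
python3 -m crank '[[1,0,0,0,0],[1,0,0,0,0],[1,0,0,0,0],[1,0,0,0,0],[1,0,0,0,0]]' 30
python3 - <<'E'
from h import *
im=get_image("wrist");cv2.imwrite("pics/w2.png",im[100:300,180:400,::-1])
E
```

```text
time: 3.75
position: [0.4451, 0.0484, 0.197]
tool_rot: [0.969, -2.987, 0.0]
ft_force: [-0.2, -0.3, 0.2]
grip_width: 0.84
grip_force: 0.0
```

View pics/w2.png

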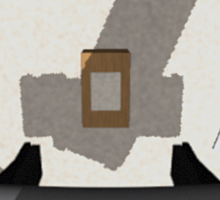

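```bash
python3 -m crank '[[1,0,0,-0.3,0],[1,0,0,-0.6,0],[1,0,0,-0.92,0],[1,0,0,-0.92,0],[0,0,0,-0.93,0]]' 30
python3 -m crank '[[0,0,0,0,0],[0,0,0,0,0],[0,0,0,0,0],[0,0,0,0,0],[0,0,0,0,0]]'
python3 -m crank '[[0,0,0,0.05,0],[0,0,0,0.3,0],[0,0,0,0.7,0],[0,0,0,0.95,0],[0,0,0,0.95,0]]'
python3 - <<'E'
from h import *
np.set_printoptions(precision=4,suppress=True)
def P(k,x,y,z):
    o=[(70,95,0,0),(70,190,400,0),(220,105,0,300),(310,95,400,300)][k]
    return ray("top",o[0]+(x-o[2])/4-.4,o[1]+(y-o[3])/4-.4,z)
def seg(n,k,a,b,z):
    p,q=P(k,*a,z),P(k,*b,z);d=p-q;print(n,p[:2],q[:2],"mid",((p+q)/2)[:2],"len",np.linalg.norm(d),"yaw",np.arctan2(-d[0],d[1]))
seg("cab rear top",0,(84,53),(371,65),.092)
seg("cab left",0,(84,53),(60,290),.092);seg("cab right",0,(371,65),(352,290),.092)
seg("cab front edge",1,(455,0),(758,14),.092)
seg("panel top",1,(432,208),(757,228),.086)
seg("handle",1,(503,281),(665,286),.055)
seg("floor front",1,(474,200),(724,214),.016)
seg("plate",3,(510,366),(635,357),.225)
seg("tie front",2,(80,398),(398,367),.18)
seg("rail",2,(55,440),(275,432),.18)
print(P(2,55,440,.18)[:2],P(3,685,430,.18)[:2],P(3,685,442,.18)[:2],P(2,55,450,.18)[:2])
# blue bin lip rear edge tops z=.184 -> rim z .184
seg("blueA back",2,(100,430),(241,415),.184);seg("blueB back",2,(281,412),(400,402),.184)
E
```

```text
time: 4.42
position: [0.4469, 0.0487, 0.0132]
tool_rot: [-0.968, 2.986, -0.0]
ft_force: [0.0, -0.4, -0.1]
grip_width: 0.949
grip_force: 0.0
time: 5.05
position: [0.4459, 0.0487, 0.0123]
tool_rot: [-0.969, 2.987, 0.001]
ft_force: [-0.7, -0.3, 6.3]
grip_width: 0.571
grip_force: 30.0
time: 5.68
position: [0.4482, 0.0489, 0.2065]
tool_rot: [-0.966, 2.98, 0.001]
ft_force: [0.2, 0.3, -2.0]
grip_width: 0.57
grip_force: 30.0
cab rear top [0.8352 0.4629] [0.8258 0.2748] mid [0.8305 0.3689] len 0.18829266666995895 yaw -0.049886202029923075
cab left [0.8352 0.4629] [0.6767 0.4679] mid [0.756  0.4654] len 0.15861645159845647 yaw -1.6024644369008922
cab right [0.8258 0.2748] [0.676  0.2809] mid [0.7509 0.2779] len 0.14999328619259022 yaw -1.611244249572178
cab front edge [0.6182 0.4672] [0.6087 0.2743] mid [0.6134 0.3707] len 0.1931099861081581 yaw -0.04943787050080299
panel top [0.487  0.4756] [0.4744 0.2711] mid [0.4807 0.3734] len 0.2048620509276016 yaw -0.06148168433032805
handle [0.4429 0.4421] [0.4397 0.3379] mid [0.4413 0.39  ] len 0.10429156525545127 yaw -0.0303679319444217
floor front [0.4982 0.4828] [0.4887 0.3147] mid [0.4935 0.3988] len 0.1683512737305429 yaw -0.0562003149329122
plate [ 0.7675 -0.1591] [ 0.7724 -0.229 ] mid [ 0.7699 -0.1941] len 0.06999172586121162 yaw 0.06912418145694495
tie front [0.7432 0.0638] [ 0.7611 -0.1226] mid [ 0.7522 -0.0294] len 0.18727771709549115 yaw 0.09571220595304727
rail [0.7177 0.0781] [ 0.7219 -0.0504] mid [0.7198 0.0139] len 0.12859162626550935 yaw 0.03261021758068831
[0.7177 0.0781] [ 0.7463 -0.2662] [ 0.739 -0.266] [0.7117 0.078 ]
blueA back [0.7223 0.0515] [ 0.7309 -0.0306] mid [0.7266 0.0104] len 0.0825299166686948 yaw 0.10494436571084109
blueB back [ 0.7326 -0.0539] [ 0.7383 -0.1231] mid [ 0.7355 -0.0885] len 0.0694443516334662 yaw 0.08189613010905607
```

```bash
python3 -m crank '[[0,0.257,0.837,0,-0.0537],[0,0.257,0.837,0,-0.0537],[0,0.257,0.837,0,-0.0537],[0,0.257,0.837,0,-0.0537]]'
python3 -m crank '[[0,0.257,0.837,0,-0.0537],[0,0.257,0.837,0,-0.0537],[0,0.257,0.837,0,-0.0537],[0,0.257,0.837,-0.2,-0.0537],[0,0.257,0.837,-0.4,-0.0537]]'
python3 - <<'E'
from h import *
s=get_state();print(s["position"],s["tool_rot"],s["joint_positions"])
im=get_image("wrist");cv2.imwrite("pics/w3.png",im[:,:,::-1])
E
```

```text
time: 6.18
position: [0.4953, 0.2202, 0.1991]
tool_rot: [0.463, -3.104, 0.002]
ft_force: [0.3, -0.6, -2.4]
grip_width: 0.568
grip_force: 30.0
time: 6.8
position: [0.5479, 0.3822, 0.1191]
tool_rot: [-0.075, -3.14, 0.004]
ft_force: [-0.4, -1.2, -2.0]
grip_width: 0.572
grip_force: 30.0
[0.54785131 0.38223661 0.11911012] [-0.07487738 -3.13977588  0.00365212] [-0.8910944   0.43162035  0.31645076  1.53669093 -0.13881596  1.19773145
  0.9722601 ]
```

View pics/w3.png

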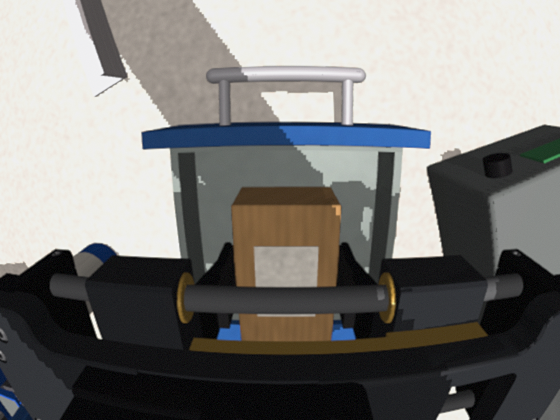

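```bash
python3 -m crank '[[0,0,0,-0.2,0],[0,0,0,-0.35,0],[0,0,0,-0.43,0],[0,0,0,-0.43,0],[0,0,0,-0.43,0]]'
python3 -m crank '[[0.85,0,0,0,0],[0.85,0,0,0,0],[0.85,0,0,0,0],[0.85,0,0,0,0],[0.85,0,0,0.03,0]]'
python3 -m crank '[[0.85,0,0,0.3,0],[0.85,0,0,0.7,0],[0.85,0,0,0.7,0],[0.85,0,0,0.7,0]]'
```

```text
time: 7.48
position: [0.5491, 0.3837, 0.0372]
tool_rot: [0.075, 3.139, 0.002]
ft_force: [-0.2, -0.4, -1.1]
grip_width: 0.571
grip_force: 30.0
time: 8.1
position: [0.5477, 0.383, 0.0413]
tool_rot: [-0.075, -3.14, 0.001]
ft_force: [-0.4, -0.7, -0.3]
grip_width: 0.845
grip_force: 0.0
time: 8.6
position: [0.5489, 0.3838, 0.1833]
tool_rot: [0.075, 3.138, 0.004]
ft_force: [-0.4, 0.3, -0.6]
grip_width: 0.85
grip_force: 0.0
```

```bash
python3 -m crank '[[0,-0.3,0.03,0,0],[0,-0.6,0.03,0,0],[0,-0.77,0.03,0,0],[0,-0.77,0.03,0,0],[0,-0.77,0.03,0,0]]' 20
python3 -m crank '[[0,0,0,-0.2,0],[0,0,0,-0.4,0],[0,0,0,-0.6,0],[0,0,0,-0.71,0],[0,0,0,-0.71,0]]'
python3 - <<'E'
from h import *
s=get_state();print(s["position"],s["grip_width"])
a=tile(get_image("top"),60,180,110,90,5);b=get_image("wrist")[20:240,100:450,::-1]
o=np.zeros((600,800,3),np.uint8);o[:450,:550]=a;b=cv2.resize(b,(240,150));o[450:,:240]=b;cv2.imwrite("pics/d1.png",o)
E
```

```text
time: 9.22
position: [0.3944, 0.3885, 0.1802]
tool_rot: [-0.076, -3.14, 0.003]
ft_force: [0.3, 0.3, -0.1]
grip_width: 0.369
grip_force: 0.0
time: 9.85
position: [0.3942, 0.3869, 0.0369]
tool_rot: [-0.078, -3.138, 0.008]
ft_force: [-0.6, -0.8, -0.1]
grip_width: 0.008
grip_force: 0.0
[0.394241   0.38694555 0.03686852] 0.00820640973258361
```

View pics/d1.png

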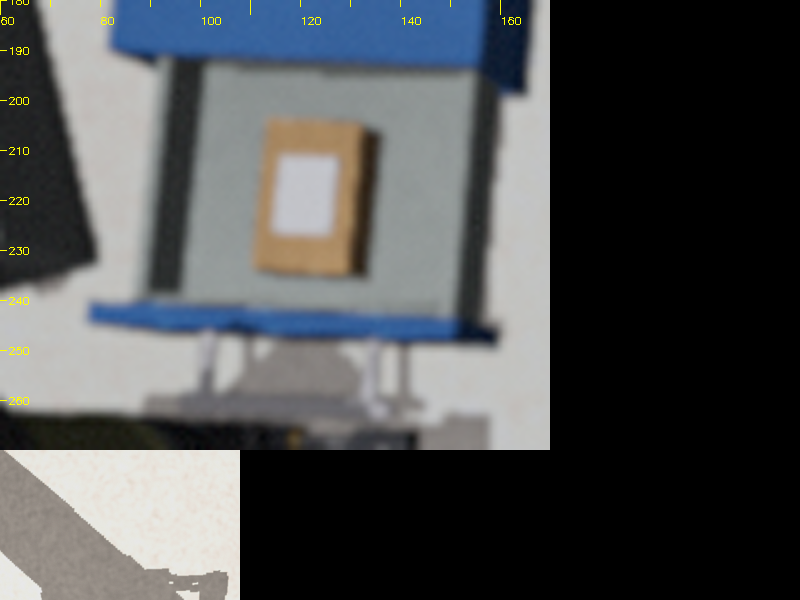

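```bash
python3 -m crank '[[0,0.15,-0.007,0,0],[0,0.3,-0.014,0,0],[0,0.45,-0.021,0,0],[0,0.6,-0.028,0,0],[0,0.7,-0.035,0,0]]'
python3 -m crank '[[0,0.05,-0.003,0,0],[0,0.08,-0.005,0,0],[0,0.11,-0.005,0,0],[0,0.11,-0.005,0,0]]'
```

```text
time: 10.58
position: [0.5359, 0.3833, 0.0412]
tool_rot: [0.076, 3.139, 0.004]
ft_force: [-1.7, 1.7, 0.9]
grip_width: 0.008
grip_force: 1.0
time: 11.08
position: [0.5567, 0.3811, 0.0397]
tool_rot: [0.075, 3.14, 0.0]
ft_force: [-0.9, -0.2, -0.5]
grip_width: 0.003
grip_force: 0.0
```

```bash
python3 -m crank '[[0,0.02,0,0,0],[0,0.04,0,0,0],[0,0.06,0,0,0],[0,0.08,0,0,0],[0,0.08,0,0,0]]'
```

```text
time: 11.7
position: [0.5612, 0.3813, 0.0392]
tool_rot: [-0.07, -3.119, 0.008]
ft_force: [-25.6, -7.5, 19.1]
grip_width: 0.008
grip_force: 13.2
```

```bash
python3 -m crank '[[0,-0.2,0,0,0],[0,-0.25,0,0.3,0],[0,-0.25,0,0.6,0],[0,-0.25,0,0.9,0],[0,-0.25,0,0.9,0]]'
for i in 1; do python3 -m crank '[[0.8,-0.104,-0.995,0,-0.0163],[0.8,-0.104,-0.995,0,-0.0163],[0.8,-0.104,-0.995,0,-0.0163],[0.8,-0.104,-0.995,0,-0.0163]]'; done | tail -5
python3 -m crank '[[0.8,-0.104,-0.995,0,-0.0163],[0.8,-0.104,-0.995,0,-0.0163],[0.8,-0.104,-0.995,0,-0.0163],[0.8,-0.104,-0.995,0,-0.0163]]' | sed -n 2p
python3 -m crank '[[0.8,-0.104,-0.995,0,-0.0163],[0.8,-0.104,-0.995,0,-0.0163],[0.8,-0.104,-0.995,0,-0.0163],[0.8,-0.104,-0.995,0,-0.0163]]' | sed -n 2p
python3 -m crank '[[0.8,-0.104,-0.995,0,-0.0163],[0.8,-0.104,-0.995,0,-0.0163],[0.8,-0.104,-0.995,0,-0.0163],[0.8,-0.104,-0.995,0,-0.0163],[0.8,-0.104,-0.995,0,-0.0163]]'
python3 - <<'E'
from h import *
s=get_state();print(s["position"],s["tool_rot"],s["joint_positions"])
w=get_image("wrist")[:,:,::-1];t=get_image("top")
o=np.zeros((600,800,3),np.uint8);o[:420,:560]=w;o[420:600,:]=0
a=tile(t,75,185,60,80,4);o[:320,560:800]=a
b=tile(get_image("scene"),330,260,120,80,3)[:,:]
o[340:580,440:800]=b
cv2.imwrite("pics/w4.png",o)
E
```

```text
time: 12.32
position: [0.5255, 0.3831, 0.2265]
tool_rot: [0.075, 3.131, 0.013]
ft_force: [0.3, 0.3, -0.5]
grip_width: 0.005
grip_force: 0.0
position: [0.5016, 0.1768, 0.2191]
tool_rot: [-0.247, -3.132, 0.001]
ft_force: [-0.2, 0.9, 0.1]
grip_width: 0.371
grip_force: 0.0
position: [0.4802, -0.0208, 0.2194]
position: [0.4592, -0.2193, 0.2196]
time: 14.45
position: [0.4398, -0.4138, 0.2185]
tool_rot: [-0.711, -3.058, -0.001]
ft_force: [0.4, 0.8, 0.1]
grip_width: 0.801
grip_force: 0.0
[ 0.43981298 -0.4137986   0.21846502] [-7.11283261e-01 -3.05831639e+00 -7.71699733e-04] [-0.08587789  0.32983737  0.99019006  1.60519837 -0.27994517  1.36069309
  2.05274214]
```

View pics/w4.png

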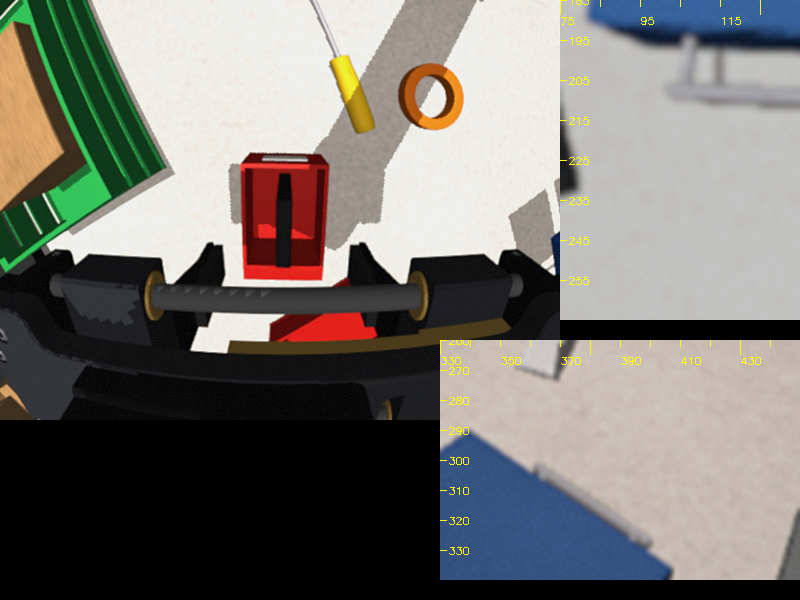

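```bash
python3 -m crank '[[0.8,0,0,-0.3,0],[0.8,0,0,-0.5,0],[0.8,0,0,-0.64,0],[0.8,0,0,-0.64,0],[0,0,0,-0.64,0]]' 6
python3 -m crank '[[0,0,0,0,0],[0,0,0,0,0],[0,0,0,0,0],[0,0,0,0,0],[0,0,0,0,0]]'
python3 -m crank '[[0,0,0,0,0],[0,0,0,0,0],[0,0,0,0,0],[0,0,0,0,0],[0,0,0,0,0]]'
```

```text
time: 15.22
position: [0.4404, -0.4143, 0.0931]
tool_rot: [0.709, 3.058, -0.0]
ft_force: [0.0, -0.7, -0.4]
grip_width: 0.747
grip_force: 0.0
time: 15.85
position: [0.4389, -0.4147, 0.0916]
tool_rot: [-0.712, -3.06, -0.0]
ft_force: [0.8, -0.3, 0.3]
grip_width: 0.201
grip_force: 0.0
time: 16.48
position: [0.4387, -0.4146, 0.0915]
tool_rot: [-0.712, -3.059, -0.0]
ft_force: [-1.0, -0.8, -2.5]
grip_width: 0.165
grip_force: 6.0
```

```bash
python3 -m crank '[[0,0,0,0.05,0],[0,0,0,0.1,0],[0,0,0,0.15,0],[0,0,0,0.2,0],[0,0,0,0.25,0]]'
python3 -m crank '[[0,0,0,0.2,0],[0,0,0,0.4,0],[0,0,0,0.6,0],[0,0,0,0.6,0],[0,0,0,0.6,0]]'
cat > fit.py <<'E'
from h import *
from scipy.spatial.transform import Rotation as Ro
from scipy.optimize import minimize
B=np.array([(x,y,z) for y in(-.042,.042) for x,z in((-.055,-.04),(.055,-.04),(-.055,.04),(.068,.04),(.068,.016))])
def red(n,u,v,r=60):
    im=get_image(n).astype(int);m=((im[...,0]>70)&(im[...,0]>2.2*im[...,1])&(im[...,0]>2.2*im[...,2])).astype(np.uint8)
    m=cv2.morphologyEx(m,cv2.MORPH_CLOSE,np.ones((3,3)))
    k,l,st,c=cv2.connectedComponentsWithStats(m)
    i=[j for j in range(1,k) if st[j,4]>60];j=min(i,key=lambda j:np.hypot(*(c[j]-[u,v])))
    p=np.argwhere(l==j)[:,::-1].astype(np.int32);o=np.zeros(m.shape,np.uint8)
    cv2.fillConvexPoly(o,cv2.convexHull(p),1);return o,st[j]
def pose(th,yaw,grip,gx,gz):   # bin centre; front up by th
    R=Ro.from_euler("z",yaw)*Ro.from_euler("y",th);return R,grip-R.apply([gx,0,gz])
def hull(n,R,c):
    q=np.array([proj(n,c+R.apply(b)) for b in B]);o=np.zeros((420,560),np.uint8)
    cv2.fillConvexPoly(o,cv2.convexHull(np.round(q*16).astype(np.int32)),1,shift=4);return o
def yaw():
    a=Ro.from_rotvec(get_state()["tool_rot"]).as_matrix()[:,1];y=np.arctan2(a[1],a[0])-np.pi/2
    return (y+np.pi/2)%np.pi-np.pi/2
def fit(n="scene"):
    g=get_state()["position"]+[0,0,.019];y=yaw();c=proj(n,g-[0,0,.06]);m,st=red(n,*c)
    best=[]
    for th in np.radians(np.arange(-6,46,2)):
        for gx in(-.026,-.022,-.018):
            h=hull(n,*pose(th,y,g,gx,.069));best.append((np.sum(h&m)/np.sum(h|m),np.degrees(th),gx))
    best.sort();print(n,"yaw",round(y,3),"area",st,[tuple(np.round(b,3)) for b in best[-4:]])
E
python3 - <<'E'
from fit import *
fit()
E
```

```text
time: 17.1
position: [0.439, -0.4147, 0.1424]
tool_rot: [0.712, 3.059, 0.0]
ft_force: [-0.4, 0.7, -3.3]
grip_width: 0.158
grip_force: 6.0
time: 17.73
position: [0.4386, -0.4141, 0.2606]
tool_rot: [-0.712, -3.059, -0.002]
ft_force: [0.1, 0.2, -4.6]
grip_width: 0.159
grip_force: 6.0
scene yaw -0.457 area [187 120  45  40 836] [(np.float64(0.9), np.float64(12.0), np.float64(-0.022)), (np.float64(0.903), np.float64(14.0), np.float64(-0.022)), (np.float64(0.907), np.float64(18.0), np.float64(-0.026)), (np.float64(0.915), np.float64(16.0), np.float64(-0.026))]
```

```bash
python3 -m crank '[[0,0,0,0,0],[0,0,0,0.05,0],[0,0,0,0,0],[0,0,0,0.05,0]]' 4.5
python3 - <<'E'
from fit import *
fit()
E
python3 -m crank '[[0,0,0,0,0],[0,0,0,0,0],[0,0,0,0,0]]' 35
python3 - <<'E'
from fit import *
fit()
im=get_image("wrist");np.save("w5.npy",im);print(get_calibration("wrist"))
E
```

```text
time: 18.27
position: [0.4383, -0.4137, 0.2701]
tool_rot: [-0.711, -3.057, -0.003]
ft_force: [1.0, 0.1, -3.1]
grip_width: 0.161
grip_force: 4.5
scene yaw -0.457 area [187 117  46  41 839] [(np.float64(0.894), np.float64(14.0), np.float64(-0.022)), (np.float64(0.899), np.float64(20.0), np.float64(-0.026)), (np.float64(0.902), np.float64(18.0), np.float64(-0.026)), (np.float64(0.904), np.float64(16.0), np.float64(-0.022))]
time: 18.7
position: [0.4389, -0.4146, 0.2715]
tool_rot: [-0.712, -3.06, -0.0]
ft_force: [-1.0, -0.4, -3.3]
grip_width: 0.158
grip_force: 35.0
scene yaw -0.457 area [187 116  45  41 844] [(np.float64(0.908), np.float64(16.0), np.float64(-0.026)), (np.float64(0.91), np.float64(18.0), np.float64(-0.022)), (np.float64(0.914), np.float64(18.0), np.float64(-0.026)), (np.float64(0.919), np.float64(14.0), np.float64(-0.022))]
{'fovy': 65.70646984690485, 'cx': 285.90540072171626, 'cy': 206.8001281538711, 'R': array([[ 4.40626285e-01,  8.97690498e-01, -4.97392925e-04],
       [ 8.58004074e-01, -4.20983373e-01,  2.94282191e-01],
       [ 2.63964932e-01, -1.30095233e-01, -9.55718444e-01]]), 't': array([ 0.17856899, -0.60084396,  0.26835261])}
```

```bash
cat >> fit.py <<'E'
def wproj(c,X):
    f=210/np.tan(np.radians(c["fovy"]/2));p=np.array(c["R"])@X+c["t"];r=np.hypot(p[0],p[1]);a=np.arctan2(r,p[2])*f
    return np.array([c["cx"]+a*p[0]/r,c["cy"]+a*p[1]/r])
def wfit(im,c,g,y,clip=235,dy=0):
    im=im.astype(int);m=((im[...,0]>60)&(im[...,0]>2*im[...,1])&(im[...,0]>2*im[...,2])).astype(np.uint8);m[clip:]=0
    k,l,st,_=cv2.connectedComponentsWithStats(m);j=1+np.argmax(st[1:,4]);o=np.zeros((420,560),np.uint8)
    cv2.fillConvexPoly(o,cv2.convexHull(np.argwhere(l==j)[:,::-1].astype(np.int32)),1)
    def cost(v,full=False):
        R,ce=pose(v[0],y+v[3],g+0,v[1],v[2]);ce=ce+R.apply([0,v[4],0])
        P=[]
        for i in range(len(B)):
            for j2 in range(i):
                for t in np.linspace(0,1,5):P.append(wproj(c,ce+R.apply(B[i]*t+B[j2]*(1-t))))
        h=np.zeros((420,560),np.uint8);cv2.fillConvexPoly(h,cv2.convexHull(np.round(np.array(P)*16).astype(np.int32)),1,shift=4);h[clip:]=0
        return -np.sum(h&o)/max(1,np.sum(h|o))
    for t0 in(.2,.35):
        r=minimize(cost,[t0,-.022,.069,0,0],method="Nelder-Mead",options=dict(initial_simplex=np.array([[t0,-.022,.069,0,0]]+[list(np.array([t0,-.022,.069,0,0])+d) for d in np.diag([.12,.008,.008,.05,.005])]),maxiter=200))
        print("wrist: th deg",np.degrees(r.x[0]),"gx,gz,dyaw,dy",np.round(r.x[1:],4),"IoU",-r.fun,st[j])
E
python3 - <<'E'
from fit import *
wfit(np.load("w5.npy"),get_calibration("wrist"),get_state()["position"]+[0,0,.019],yaw())
E
```

```text
wrist: th deg 71.48795062480605 gx,gz,dyaw,dy [ 0.0954  0.0291 -0.3141 -0.0352] IoU -140172827307823.23 [  209   138   155    97 10987]
wrist: th deg 106.38000959728714 gx,gz,dyaw,dy [ 0.0843  0.0745 -0.6427 -0.0228] IoU -140172827307823.23 [  209   138   155    97 10987]fit.py:41: RuntimeWarning: overflow encountered in scalar negative
  return -np.sum(h&o)/max(1,np.sum(h|o))
```

```bash
sed -i 's/return -np.sum(h&o)/return -float(np.sum(h\&o))/' fit.py
python3 - <<'E'
from fit import *
wfit(np.load("w5.npy"),get_calibration("wrist"),get_state()["position"]+[0,0,.019],yaw())
E
```

```text
wrist: th deg 17.152424435512252 gx,gz,dyaw,dy [-0.0271  0.0738 -0.0178 -0.0002] IoU 0.9920931254118164 [  209   138   155    97 10987]
wrist: th deg 17.29575396912084 gx,gz,dyaw,dy [-0.0274  0.0741  0.0186  0.001 ] IoU 0.9948669062110435 [  209   138   155    97 10987]
```

```bash
cat > rail.py <<'E'
from fit import *
def comp(m,u,v):
    k,l,st,c=cv2.connectedComponentsWithStats(m);i=[j for j in range(1,k) if st[j,4]>40];j=min(i,key=lambda j:np.hypot(*(c[j]-[u,v])))
    o=np.zeros(m.shape,np.uint8);cv2.fillConvexPoly(o,cv2.convexHull(np.argwhere(l==j)[:,::-1].astype(np.int32)),1);return o,st[j]
def run(name,pts,z,x0,masks):
    S=4
    def cost(v):
        R=Ro.from_euler("z",v[2]);e=0
        for n,m in masks.items():
            q=np.array([proj2(n,np.array([v[0],v[1],z])+R.apply(b)) for b in pts])
            h=np.zeros((420*S,560*S),np.uint8);cv2.fillConvexPoly(h,cv2.convexHull(np.round((q+.5)*S-.5).astype(np.int32)),1)
            e+=1-float(np.sum(h&m))/np.sum(h|m)
        return e
    s=np.array([x0]+[list(np.array(x0)+d) for d in np.diag([.012,.012,.1])])
    r=minimize(cost,x0,method="Nelder-Mead",options=dict(initial_simplex=s,maxiter=120));print(name,list(masks),np.round(r.x,4),"cost",round(r.fun,3));return r.x
C={n:get_calibration(n) for n in("top","scene")}
def proj2(n,X):
    c=C[n];f=210/np.tan(np.radians(c["fovy"]/2));p=np.array(c["R"])@X+c["t"];return np.array([c["cx"]+f*p[0]/p[2],c["cy"]+f*p[1]/p[2]])
E
python3 - <<'E'
from rail import *
I={n:get_image(n) for n in C}
up=lambda m:cv2.resize(m.astype(np.uint8)*255,None,fx=4,fy=4,interpolation=cv2.INTER_LINEAR)//128
H={n:cv2.cvtColor(I[n],cv2.COLOR_RGB2HSV) for n in C}
Y={n:cv2.inRange(H[n],(22,130,50),(34,255,255))//255 for n in C}
pl=np.array([(x,y,z) for x in(-.003,.003) for y in(-.035,.035) for z in(-.0225,.0225)])
M={}
for n in C:
    o,st=comp(Y[n],*proj2(n,np.array([.77,-.195,.2])));print(n,st);M[n]=up(o)
for k in(["top"],["scene"],["top","scene"]):run("plate",pl,.2025,[.77,-.195,.08],{a:M[a] for a in k})
b=cv2.inRange(H["top"],(105,120,40),(125,255,255))//255
for nm,x0 in(("A",[.675,.01,.08]),("B",[.683,-.095,.08])):
    o,st=comp(b,*proj2("top",np.array([x0[0],x0[1],.15])));print(st);run(nm,B,.144,x0,{"top":up(o)})
E
```

```text
top [337 109  31  11 233]
scene [154 189  17  12  60]
plate ['top'] [ 0.7692 -0.1941  0.1262] cost 0.154
plate ['scene'] [ 0.7622 -0.209  -0.0643] cost 0.66
plate ['top', 'scene'] [ 0.7686 -0.1949  0.1072] cost 0.927
[ 242  135   42   59 1725]
A ['top'] [0.6613 0.0064 0.0907] cost 0.076
[ 289  131   41   59 1673]
B ['top'] [ 0.6701 -0.1     0.0784] cost 0.06
```

```bash
python3 -m crank '[[0,0.16,0.17,0.02,0.015],[0,0.32,0.34,0.04,0.03],[0,0.476,0.519,0.05,0.043],[0,0.476,0.519,0.05,0.043]]'
python3 -m crank '[[0,0.16,0.17,0,0.015],[0,0.32,0.34,0,0.03],[0,0.476,0.519,0,0.043],[0,0.476,0.519,0,0.043],[0,0.476,0.519,0,0.043]]'
python3 - <<'E'
from fit import *
s=get_state();print(s["position"],yaw(),s["joint_positions"]);c=get_calibration("wrist");im=get_image("wrist")
wfit(im,c,s["position"]+[0,0,.019],yaw());fit()
E
```

```text
time: 19.4
position: [0.5385, -0.3051, 0.2809]
tool_rot: [0.278, 3.129, 0.004]
ft_force: [-0.6, -0.3, -3.9]
grip_width: 0.156
grip_force: 35.0
time: 20.02
position: [0.6289, -0.208, 0.2813]
tool_rot: [0.129, -3.138, 0.002]
ft_force: [-0.6, -0.6, -3.2]
grip_width: 0.162
grip_force: 35.0
[ 0.62891668 -0.20796069  0.28129634] 0.08230741672209851 [-0.29913479  0.40409013  0.80424118  1.34882429 -0.28596774  1.50759394
  2.1349519 ]
wrist: th deg 17.711719988062733 gx,gz,dyaw,dy [-0.0276  0.0728  0.0012  0.0006] IoU 0.9967126890203813 [  209   138   156    97 11013]
wrist: th deg 17.646421396241184 gx,gz,dyaw,dy [-0.0278  0.0737  0.0166  0.0009] IoU 0.9953896816684962 [  209   138   156    97 11013]
scene yaw 0.081 area [ 172  151   55   47 1060] [(np.float64(0.811), np.float64(24.0), np.float64(-0.026)), (np.float64(0.811), np.float64(16.0), np.float64(-0.022)), (np.float64(0.812), np.float64(22.0), np.float64(-0.022)), (np.float64(0.812), np.float64(20.0), np.float64(-0.022))]
```

```bash
python3 -m crank '[[0,0.05,0.004,-0.08,0],[0,0.1,0.008,-0.155,0],[0,0.1,0.008,-0.155,0],[0,0.15,0.012,-0.155,0],[0,0.15,0.012,-0.155,0]]'
python3 -m crank '[[0,0.025,0.002,0,0],[0,0.05,0.004,0,0],[0,0.05,0.004,0,0]]'
python3 -m crank '[[0,0.01,0.001,0,0],[0,0.02,0.002,0,0],[0,0.02,0.002,0,0]]'
```

```text
time: 20.75
position: [0.6604, -0.2044, 0.2509]
tool_rot: [-0.132, 3.138, -0.001]
ft_force: [0.4, 0.6, -3.2]
grip_width: 0.158
grip_force: 35.0
time: 21.12
position: [0.6698, -0.2036, 0.2506]
tool_rot: [-0.131, 3.139, 0.0]
ft_force: [0.6, 0.5, -3.5]
grip_width: 0.157
grip_force: 35.0
time: 21.5
position: [0.6735, -0.2034, 0.2505]
tool_rot: [-0.131, 3.139, 0.0]
ft_force: [-0.2, 0.2, -3.5]
grip_width: 0.154
grip_force: 35.0
```

```bash
python3 -m crank '[[0,0.01,0.001,0,0],[0,0.01,0.001,0,0],[0,0.02,0.002,0,0],[0,0.02,0.002,0,0]]'
python3 -m crank '[[0,0.01,0.001,0,0],[0,0.01,0.001,0,0],[0,0.01,0.001,0,0]]'
python3 -m crank '[[0,0.01,0.001,0,0],[0,0.01,0.001,0,0],[0,0.01,0.001,0,0]]'
```

```text
time: 22.0
position: [0.6775, -0.203, 0.2505]
tool_rot: [-0.131, 3.139, 0.0]
ft_force: [0.7, -0.6, -4.2]
grip_width: 0.159
grip_force: 35.0
time: 22.38
position: [0.6793, -0.2029, 0.2505]
tool_rot: [0.13, -3.139, -0.0]
ft_force: [0.8, 0.6, -2.7]
grip_width: 0.161
grip_force: 35.0
time: 22.75
position: [0.6812, -0.2029, 0.2506]
tool_rot: [0.13, -3.139, 0.0]
ft_force: [-1.2, -0.9, -2.7]
grip_width: 0.157
grip_force: 35.0
```

```bash
python3 -m crank '[[0,0.01,0.001,0,0],[0,0.01,0.001,0,0],[0,0.01,0.001,0,0]]' | sed -n '2p;4p'
python3 -m crank '[[0,0.01,0.001,0,0],[0,0.01,0.001,0,0],[0,0.01,0.001,0,0]]'| sed -n '2p;4p'
python3 - <<'E'
from fit import *
s=get_state();c=get_calibration("wrist")
wfit(get_image("wrist"),c,s["position"]+[0,0,.019],yaw());print(s["torque"])
E
```

```text
position: [0.682, -0.2031, 0.2509]
ft_force: [-5.6, -0.1, -0.5]
position: [0.6828, -0.2033, 0.2513]
ft_force: [-8.8, -0.5, 3.5]
wrist: th deg 18.493803062667162 gx,gz,dyaw,dy [-0.0276  0.0724 -0.0027  0.0006] IoU 0.9964753272910373 [  208   137   157    98 11241]
wrist: th deg 18.591099626885278 gx,gz,dyaw,dy [-0.0278  0.0725  0.0254  0.0013] IoU 0.9933242409015864 [  208   137   157    98 11241]
[0.10459793 2.26784005 0.20376372]
```

```bash
python3 -m crank '[[0,-0.044,-0.004,0,0],[0,-0.044,-0.004,0,0],[0,-0.044,-0.004,-0.02,0],[0,-0.044,-0.004,-0.02,0]]'
python3 -m crank '[[0,0,0,-0.015,0],[0,0,0,-0.03,0],[0,0,0,-0.03,0]]'
python3 -m crank '[[0,0,0,-0.01,0],[0,0,0,-0.02,0],[0,0,0,-0.02,0]]'
```

```text
time: 24.05
position: [0.6767, -0.2025, 0.2458]
tool_rot: [0.131, -3.138, -0.001]
ft_force: [1.0, 0.9, -3.4]
grip_width: 0.158
grip_force: 35.0
time: 24.42
position: [0.6764, -0.203, 0.2401]
tool_rot: [0.13, -3.138, -0.0]
ft_force: [0.8, -0.8, -3.9]
grip_width: 0.159
grip_force: 35.0
time: 24.8
position: [0.6764, -0.203, 0.2363]
tool_rot: [0.13, -3.139, -0.0]
ft_force: [-0.4, -0.1, -3.6]
grip_width: 0.162
grip_force: 35.0
```

```bash
python3 -m crank '[[0,0,0,-0.015,0],[0,0,0,-0.015,0],[0,0,0,-0.02,0],[0,0,0,-0.02,0]]' | sed -n '2p;4p'
python3 -m crank '[[0,-0.01,0,0,0],[0,-0.02,-0.001,0,0],[0,-0.02,-0.001,0,0]]'| sed -n '2p;4p'
```

```text
position: [0.6759, -0.2036, 0.233]
ft_force: [-4.8, -0.8, 1.3]
position: [0.6738, -0.2027, 0.2322]
ft_force: [4.3, -0.1, -4.5]
```

```bash
python3 -m crank '[[0,0,0,0,0],[0,-0.02,-0.002,-0.022,0],[0,-0.03,-0.003,-0.044,0],[0,-0.03,-0.003,-0.044,0]]' 8
python3 -m crank '[[0,-0.015,-0.001,-0.022,0],[0,-0.03,-0.002,-0.044,0],[0,-0.03,-0.002,-0.044,0]]' | sed -n '2p;4p'
python3 - <<'E'
from fit import *
s=get_state();c=get_calibration("wrist")
wfit(get_image("wrist"),c,s["position"]+[0,0,.019],yaw())
E
```

```text
time: 26.18
position: [0.6659, -0.2039, 0.2233]
tool_rot: [0.13, -3.138, -0.001]
ft_force: [0.7, -0.6, -3.9]
grip_width: 0.161
grip_force: 8.0
position: [0.6601, -0.2044, 0.2146]
ft_force: [1.4, 0.1, -4.0]
wrist: th deg 11.459155902616466 gx,gz,dyaw,dy [-0.022  0.069  0.     0.   ] IoU 0.0 [   33   113   142   117 12383]
wrist: th deg 20.05352282957881 gx,gz,dyaw,dy [-0.022  0.069  0.     0.   ] IoU 0.0 [   33   113   142   117 12383]
```

```bash
sed -i 's/m\[clip:\]=0$/m[clip:]=0;m[:,:185]=0/' fit.py
python3 - <<'E'
from fit import *
s=get_state();c=get_calibration("wrist")
wfit(get_image("wrist"),c,s["position"]+[0,0,.019],yaw())
E
```

```text
wrist: th deg 4.7159665781279045 gx,gz,dyaw,dy [-0.0248  0.0732  0.0368  0.0015] IoU 0.9829025445036709 [ 212  163  149   72 7998]
wrist: th deg 5.65820844651546 gx,gz,dyaw,dy [-0.0264  0.0737 -0.0061  0.0006] IoU 0.9971576489696478 [ 212  163  149   72 7998]
```

```bash
python3 -m crank '[[0,-0.005,0,-0.02,0],[0,-0.01,0,-0.04,0],[0,-0.01,0,-0.04,0]]' 6 | sed -n '2p;4p'
python3 -m crank '[[0,-0.005,0,-0.02,0],[0,-0.007,0,-0.035,0],[0,-0.007,0,-0.045,0],[0,-0.007,0,-0.045,0]]' | sed -n '2p;4p'
python3 - <<'E'
from fit import *
s=get_state();c=get_calibration("wrist")
wfit(get_image("wrist"),c,s["position"]+[0,0,.019],yaw())
E
```

```text
position: [0.6585, -0.2043, 0.2065]
ft_force: [2.7, -0.4, -4.6]
position: [0.6557, -0.2051, 0.1987]
ft_force: [-5.4, -0.4, 3.2]
wrist: th deg -0.6056198148963312 gx,gz,dyaw,dy [-0.0239  0.0765  0.051   0.0009] IoU 0.9729794356767097 [ 213  174  146   61 6684]
wrist: th deg 0.6735473228842053 gx,gz,dyaw,dy [-0.0269  0.0759  0.0604  0.0014] IoU 0.9690771266995548 [ 213  174  146   61 6684]
```

```bash
python3 -m crank '[[0.5,0,0,0,0],[0.5,0,0,0,0],[0.5,0,0,0,0],[0.5,0,0,0,0],[0.5,0,0,0,0]]'
python3 -m crank '[[0.5,0,0,0.15,0],[0.5,0,0,0.4,0],[0.5,-0.2,0,0.7,0],[0.5,-0.6,-0.3,0.7,0],[0.5,-1,-0.6,0.7,0]]'
python3 -m crank '[[0.5,-0.3,-0.3,0,0],[0.5,-0.6,-0.6,0,0],[0.5,-0.6,-0.9,0,0],[0.5,-0.6,-0.9,0,0]]'
cat > chk.py <<'E'
from rail import *
im=get_image("top");sc=get_image("scene")
a=tile(im,225,90,160,115,5)[:575];o=np.zeros((600,800,3),np.uint8);o[:575,:800]=a
o[375:600,500:800]=cv2.resize(sc[130:280,100:300,::-1],(300,225),interpolation=cv2.INTER_CUBIC)
cv2.imwrite("pics/f1.png",o)
up=lambda m:cv2.resize(m.astype(np.uint8)*255,None,fx=4,fy=4,interpolation=cv2.INTER_LINEAR)//128
i=im.astype(int);m=((i[...,0]>60)&(i[...,0]>2*i[...,1])&(i[...,0]>2*i[...,2])).astype(np.uint8)
x0=[.679,-.203,.08]
q,st=comp(m,*proj2("top",np.array([x0[0],x0[1],.15])));print(st);run("red",B,.144,x0,{"top":up(q)})
b=cv2.inRange(cv2.cvtColor(im,cv2.COLOR_RGB2HSV),(105,120,40),(125,255,255))//255
for nm,x0 in(("A",[.675,.01,.08]),("B",[.683,-.095,.08])):
    q,st=comp(b,*proj2("top",np.array([x0[0],x0[1],.15])));print(st);run(nm,B,.144,x0,{"top":up(q)})
E
python3 chk.py
```

```text
time: 28.2
position: [0.6572, -0.2042, 0.1979]
tool_rot: [-0.131, 3.139, 0.0]
ft_force: [-0.0, 0.9, -0.1]
grip_width: 0.492
grip_force: 0.0
time: 28.82
position: [0.5202, -0.2782, 0.3373]
tool_rot: [-0.132, 3.137, -0.002]
ft_force: [0.1, -1.2, 1.4]
grip_width: 0.502
grip_force: 0.0
time: 29.32
position: [0.3985, -0.4602, 0.3369]
tool_rot: [-0.124, 3.138, -0.002]
ft_force: [0.8, 0.3, -0.7]
grip_width: 0.5
grip_force: 0.0
[ 333  125   42   61 1394]
red ['top'] [ 0.6816 -0.2063  0.0724] cost 0.075
[ 242  135   42   59 1730]
A ['top'] [0.6613 0.0062 0.0911] cost 0.075
[ 289  131   42   59 1695]
B ['top'] [ 0.6699 -0.1003  0.1066] cost 0.057
```

View pics/f1.png

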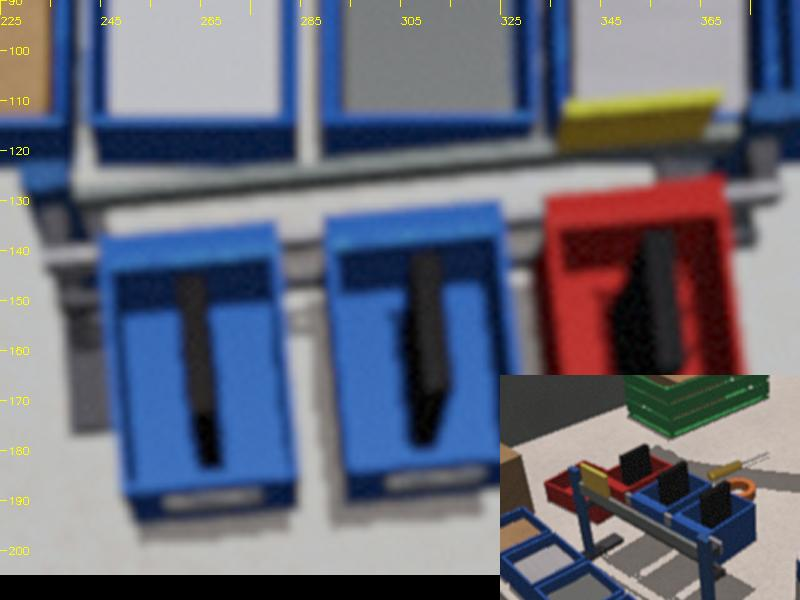

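```bash
python3 -m crank '[[0,0.3,0.3,0,0],[0,0.6,0.6,0,0],[0,0.6,0.9,0,0],[0,0.6,0.9,0,0]]' 20 | sed -n 2p
python3 -m crank '[[0,0.3,0.15,0,0],[0,0.6,0.3,0,0],[0,0.8,0.373,0,0],[0,0.8,0.373,0,0],[0,0.8,0.373,0,0]]' | sed -n 2p
python3 -m crank '[[0,0,0,-0.2,0],[0,0,0,-0.4,0],[0,0,0,-0.5,0],[0,0,0,-0.5,0]]' | sed -n '2p;4,5p'
python3 -m crank '[[0,0,0,-0.01,0],[0,0,0,-0.02,0],[0,0,0,-0.02,0]]' | sed -n '2p;4,5p'
```

```text
position: [0.5236, -0.2717, 0.3358]
position: [0.6807, -0.2025, 0.3359]
position: [0.6801, -0.2026, 0.2359]
ft_force: [-0.2, 1.6, 0.5]
grip_width: 0.01
position: [0.6814, -0.2028, 0.2329]
ft_force: [0.3, 0.9, -0.8]
grip_width: 0.003
```

```bash
python3 -m crank '[[0,0,0,-0.01,0],[0,0,0,-0.02,0],[0,0,0,-0.02,0]]' | sed -n '2p;4p'
python3 -m crank '[[0,0,0,-0.005,0],[0,0,0,-0.01,0],[0,0,0,-0.01,0]]' | sed -n '2p;4p'
python3 -m crank '[[0,0,0,-0.005,0],[0,0,0,-0.01,0],[0,0,0,-0.01,0]]' | sed -n '2p;4p'
```

```text
position: [0.6811, -0.2025, 0.2278]
ft_force: [0.4, 0.5, 0.3]
position: [0.6812, -0.2026, 0.2266]
ft_force: [-0.5, -0.2, 2.8]
position: [0.6812, -0.2026, 0.2265]
ft_force: [-3.5, 2.1, 9.5]
```

```bash
python3 -m crank '[[0,0,0,0.2,0],[0,0,0,0.5,0],[0,-0.4,-0.2,0.5,0],[0,-0.8,-0.4,0.5,0],[0,-0.8,-0.5,0.5,0]]' | sed -n 2p
python3 -m crank '[[0,-0.3,-0.3,0,0],[0,-0.6,-0.6,0,0],[0,-0.6,-0.9,0,0],[0,-0.6,-0.9,0,0],[0,-0.6,-0.9,0,0]]' | sed -n '1,2p'
python3 chk.py
```

```text
position: [0.5218, -0.3008, 0.3241]
time: 33.8
position: [0.3996, -0.4841, 0.3239]
[ 333  125   42   61 1390]
red ['top'] [ 0.6816 -0.2063  0.0724] cost 0.076
[ 242  135   42   59 1731]
A ['top'] [0.6613 0.0062 0.0911] cost 0.075
[ 289  131   42   59 1698]
B ['top'] [ 0.6701 -0.1004  0.0934] cost 0.056
```

```bash
python3 -c "from bench import *;print(close_job())"
```

```text
the job is handed in; nothing more can be done
None
```

I handed the job in at about 34 s: the pack is in the shut drawer, and the red bin hangs flat and fully down at the free place, in line with its blue neighbours. No verdict came back.

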